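Start up the dispensing machine at its control box

ROBOT

A 7-joint arm with a two-finger parallel gripper is mounted at the origin on the work surface. World frame = base frame: x ahead of the robot, y to its left, z up, the work surface at z = 0. Lengths are in m, angles in rad, forces in N, time in s.
With the tool pointing down it reaches from about 0.4 to 0.85 m from the base axis. Payload 10.4 kg.
Tool frame: the origin (TCP) lies at the very end of the fingers, on their centre line; the grasp point (between the pads) lies 19 mm behind it; z points along the fingers, y is the line along which they close (so a half turn about z gives the same grasp; the last joint's range is limited). The gripper opens to 85 mm and grips with 20 to 120 N. Pads are 22 mm wide; open, the fingers measure 114 mm over their backs; the gripper's body (76 mm by 85 mm) begins 54 mm behind the grasp point. The pads swing forward as they close: fully open they stand 13 mm farther back than shut.
Start: joints at [1.134, 0.332, -0.065, 1.46, 0.022, 1.35, -0.088], TCP at [0.251, -0.572, 0.231] pointing down, gripper open.
Joint ranges: [-2.6, 2.6], [-0.5, 2.12], [-1.47, 1.34], [0.16, 2.42], [-1.27, 4.41], [0.06, 2.06], [-2.6, 2.6]. Speed limits (rad/s): [2.22, 2.22, 2.79, 2.79, 3.14, 3.14, 3.14].

INTERFACE

Orientations are given as a unit quaternion [x, y, z, w].
In Python, from workcell import * gives the robot as it stands.
- The arm moves only by the tool step_arm, never from a script. Its argument "commands" is one flat list of numbers, 7 for each row, row after row: the finger opening in mm, from 0 to 85.4, then the shift along the world's x, y, z as a fraction of full scale, then the turn, a rotation vector about the world's x, y, z as a fraction of full scale. A call has exactly 10 rows; each row is the pose to reach, as a shift and turn from the pose commanded when the call began, turning the shorter way round; what a row does not reach only later rows make up. Full scale, the value 1, is 0.6 m for a shift and pi rad for a turn. A row lasts 1/8 s, in which the tool goes at most 62.5 mm and 10.7 degrees, less where a joint would pass 70% of its speed; a pose out of reach is approached as far as the arm can. A call with a number of a shift or a turn outside -1 to 1 is refused whole. A call with a gripper value outside its range is refused whole. The fingers move at their own pace and stop on an object; "squeeze" is the grip in N (left out, the last holds). Time passes only in rows, so rows that repeat a pose let the fingers close, or fill a call up. It gives the time, the measured TCP pose, the force, the opening and the grip force at its end, in the units of the state.
- get_obs(): the state, without advancing time (a new reading comes with each control period).
- camera(name): name is "scene" or "top" or "wrist"; returns the picture (420x560x3 uint8, red, green, blue); there is no depth.
- camera_params(name): a dict with "mtx" (3x3 intrinsics, pixels), "extrinsics" (4x4, takes a point from world to camera coordinates); the wrist camera has in their place "tool_from_camera" (4x4, takes a point from camera to tool coordinates, whose origin is the TCP and whose axes are the flange's). Camera axes: x right, y down, z forward; pixel columns grow to the right and rows downward; lengths in m; the calibration is good to about 2 mm. A picture is of the moment at which its call begins: read the wrist's pose just before it. camera_params takes no time and is no camera call.
- hand_in(): hands the job in; it is judged then, once.
The state is a dict: "clock": time; "joint_pos": joint angles; "joint_velocities": joint speeds; "tau": joint torques, N m; "position": TCP position; "ee_rot": TCP orientation; "ft_force": force on the tool from outside, world axes, zero at the start; "torque": the same for the moment, N m; "grip_width": opening from 0.0 (shut) to 1.0 (fully open); "grasp_force": force on a finger pad.
Only numpy, scipy, OpenCV 4.12 (cv2) and the standard library are available. Lean on these libraries where they do the work, as an engineer would, in place of code of your own. Each camera call takes 0.05 s, during which the arm holds its last target. There are 200 camera calls.

TASK

Start up the dispensing machine from its control box: with a fingertip, lightly press the blue button, then the white one, then the green one, each most of the way in so that it stays down, and let go. Leave the red emergency stop untouched, and do not pick up or shift the nozzle, the cartridge or the orange plate.

Things in the scene. Friction and masses are not known exactly. Their poses are not given: they have to be found in the camera images.
- panel: the control box: a grey aluminium box fixed to the bench, 180 mm (its x) by 270 mm (its y) by 55 mm high, level top. Origin: centre of its underside on the bench; z up.
- blue_base: the black collar round the blue push button, fixed on top of the control box: 48 mm across, 12 mm high. Origin: centre of its underside, on the box's top. Any of the three buttons may be at the left, middle or right of the row along the box's near edge, centres 69 mm or more apart.
- blue_top (a point): centre of the top face of the blue button's round cap, 32 mm across. It moves with the cap: 30 mm above the box's top when out, 20 mm when fully in (8 mm above the collar).
- blue (a joint): how far the blue button is pushed in (m), straight down: starts at 0 to 0.0015 (out), 0.010 is fully in. It takes about 3 N to move and stays where it is left; pushed on beyond 0.010, its cap gives springily (2.5 N more per mm, up to 7 mm). Pressed counts from 0.006; a push of over 15 N on it is rough.
- white_base: the black collar round the white push button, fixed on top of the control box: 48 mm across, 12 mm high. Origin: centre of its underside, on the box's top. Any of the three buttons may be at the left, middle or right of the row along the box's near edge, centres 69 mm or more apart.
- white_top (a point): centre of the top face of the white button's round cap, 32 mm across. It moves with the cap: 30 mm above the box's top when out, 20 mm when fully in (8 mm above the collar).
- white (a joint): how far the white button is pushed in (m), straight down: starts at 0 to 0.0015 (out), 0.010 is fully in. It takes about 3 N to move and stays where it is left; pushed on beyond 0.010, its cap gives springily (2.5 N more per mm, up to 7 mm). Pressed counts from 0.006; a push of over 15 N on it is rough.
- green_base: the black collar round the green push button, fixed on top of the control box: 48 mm across, 12 mm high. Origin: centre of its underside, on the box's top. Any of the three buttons may be at the left, middle or right of the row along the box's near edge, centres 69 mm or more apart.
- green_top (a point): centre of the top face of the green button's round cap, 32 mm across. It moves with the cap: 30 mm above the box's top when out, 20 mm when fully in (8 mm above the collar).
- green (a joint): how far the green button is pushed in (m), straight down: starts at 0 to 0.0015 (out), 0.010 is fully in. It takes about 3 N to move and stays where it is left; pushed on beyond 0.010, its cap gives springily (2.5 N more per mm, up to 7 mm). Pressed counts from 0.006; a push of over 15 N on it is rough.
- estop_base: the yellow collar of the emergency stop, fixed on top of the control box: 60 mm across, 10 mm high. Origin: centre of its underside. It stands in the row along the box's far edge, left or right, 75 mm or more from every push button, centre to centre.
- estop_top (a point): centre of the top of the red mushroom head, 40 mm across, 34 mm above the box's top.
- estop (a joint): how far the emergency stop is pushed in (m): 0 at rest, 0.006 at the stop, sprung.
- nozzle: a loose brass dispensing nozzle, 22 mm across and 34 mm high, standing on the control box's top at the end of the far row that the emergency stop leaves free, 75 mm or more from every push button. Origin: centre of its underside; z up.
- cartridge: a loose black adhesive cartridge with a white label and blue cap, 42 mm across and 126 mm high, standing on the bench left (+y) of the control box. Origin: centre of its underside; z up.
- fixture: a loose orange fixture plate, 200 by 160 by 14 mm, with two steel pins standing 14 mm above it, lying on the bench right (-y) of the control box. Origin: centre of its underside; z up.
There are look-alikes about, which are no part of the job. Of the things that look like the cartridge, the larger one is meant.

How it is judged:
By the outcome, as a careful person would: the job done as asked, in the order asked, and still so for the second after the job is handed in, with the robot touching nothing.
It also fails if it takes over 54 s, if anything falls off the work surface, if the arm or the gripper's body presses on something with over 40 N, if the wrist force passes 120 N, or if a joint passes its speed limit or range.

## Working session

There is one attempt and no reset: what is moved stays moved. The work goes in short steps, Python scripts to look and compute and a tool call to move; the robot and the scene stay as the last step left them, time stands still between calls to the robot, and variables do not carry over. Pictures are saved under pics/ and viewed, at most 10 in all, crops included, and the job is handed in when it is done.

Besides the shell and the picture viewer there is one more tool, called as name(argument=value, ...), one argument or row to a line, values as JSON. step_arm: Moves the arm, as the interface text tells. Its arguments: {"type":"object","properties":{"commands":{"type":"array","items":{"type":"number"}},"squeeze":{"type":"number"}},"required":["commands"]}

```bash
mkdir -p pics; python3 - <<'E'
from workcell import *
import cv2
for n in ("scene","top"):
    cv2.imwrite(f"pics/{n}0.png",cv2.cvtColor(camera(n),cv2.COLOR_RGB2BGR))
    p=camera_params(n);print(n,p)
o=get_obs();print(o)
E
```

```text
scene {'mtx': array([[426.48246601,   0.        , 273.77856119],
       [  0.        , 426.48246601, 209.6762422 ],
       [  0.        ,   0.        ,   1.        ]]), 'extrinsics': array([[ 0.72508842,  0.68861227, -0.00774147, -0.41521607],
       [ 0.3408928 , -0.36867223, -0.86479644, -0.09164716],
       [-0.5983635 ,  0.62441487, -0.50206293,  1.37809218],
       [ 0.        ,  0.        ,  0.        ,  1.        ]])}
top {'mtx': array([[515.88054919,   0.        , 278.18170199],
       [  0.        , 515.88054919, 209.88802224],
       [  0.        ,   0.        ,   1.        ]]), 'extrinsics': array([[ 0.02523093, -0.9994661 ,  0.02075839,  0.00286564],
       [-0.99438643, -0.0272263 , -0.10224655,  0.57185804],
       [ 0.10275713, -0.01806208, -0.99454247,  1.14458581],
       [ 0.        ,  0.        ,  0.        ,  1.        ]])}
{'clock': 0.1, 'joint_pos': array([ 1.13442601,  0.3328009 , -0.06470939,  1.46083865,  0.02156956,
        1.34988186, -0.08853848]), 'joint_velocities': array([ 0.00047847, -0.00121419,  0.00231033, -0.00202027, -0.00061456,
        0.00106909, -0.00253607]), 'tau': array([ 8.68025854e-04, -6.26745915e+01,  4.87080461e-02, -3.92434251e+01,
        1.62203953e-02,  6.90972010e-03,  7.36348966e-05]), 'position': array([ 0.25117302, -0.57195617,  0.23060927]), 'ee_rot': array([ 9.78677097e-01,  2.05403893e-01, -1.37537542e-04, -6.02021414e-04]), 'ft_force': array([-0.22574887,  0.75532411, -0.55142965]), 'torque': array([-0.04075846, -0.05570534, -0.01630204]), 'grasp_force': 0.0, 'grip_width': 1.0006803565797986}
```

View pics/top0.png

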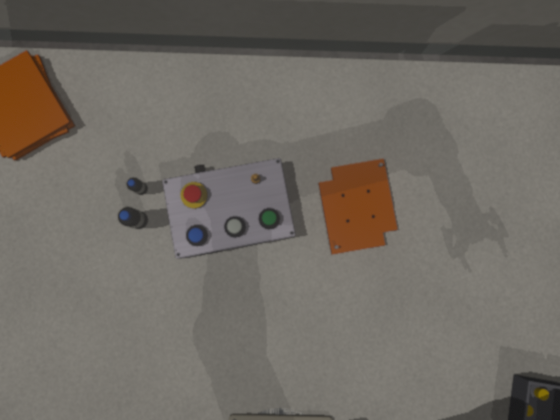

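View pics/scene0.png

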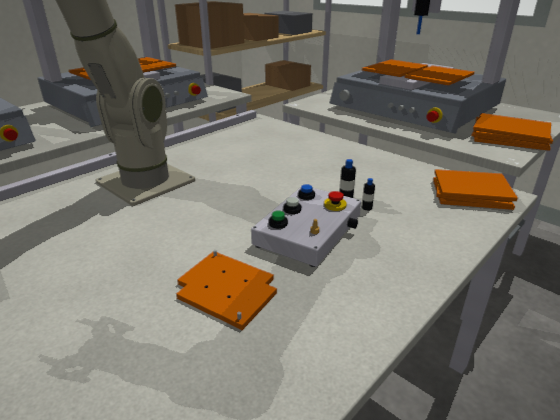

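The top view shows blue at (196,235), white at (234,226) and green at (269,218). The e-stop is at (193,194) and the nozzle at (256,179). The scene view shows the same layout, and there is only one control box on the bench.

```bash
cat > h.py <<'E'
import numpy as np,cv2
def ray(p,uv,z):
    E=p["extrinsics"];R,t=E[:3,:3],E[:3,3];c=-R.T@t
    d=R.T@np.linalg.inv(p["mtx"])@np.array([*uv,1.]);return c+d*(z-c[2])/d[2]
def blob(img,lo,hi,near,r=22):
    h=cv2.cvtColor(img,cv2.COLOR_RGB2HSV);m=cv2.inRange(h,np.array(lo),np.array(hi))
    k=np.zeros_like(m);cv2.circle(k,near,r,255,-1);n,l,s,c=cv2.connectedComponentsWithStats(m&k)
    i=1+np.argmax(s[1:,4]);return c[i],s[i]
C={"blue":((100,120,60),(130,255,255)),"white":((0,0,120),(179,60,255)),"green":((50,90,30),(90,255,255)),"red":((0,150,60),(8,255,255))}
E
python3 - <<'E'
from h import *
from workcell import camera_params
S={"top":dict(blue=(196,235),white=(234,226),green=(269,218),red=(193,194)),"scene":dict(blue=(307,189),white=(292,203),green=(278,217),red=(336,197))}
for n in S:
    img=cv2.cvtColor(cv2.imread(f"pics/{n}0.png"),cv2.COLOR_BGR2RGB);p=camera_params(n)
    for k,uv in S[n].items():
        r=9 if n=="top" else 10
        if k=="white" and n=="scene": r=7
        c,s=blob(img,*C[k],uv,r if k!="white" or n=="scene" else 9)
        print(n,k,c.round(1),s,ray(p,c,0.083 if k!="red" else .087).round(4))
im=cv2.imread("pics/top0.png");cv2.imwrite("pics/crop0.png",cv2.resize(im[145:270,110:310],None,fx=4,fy=4,interpolation=cv2.INTER_CUBIC))
E
```

```text
top blue [195.2 234.7] [189 228  14  14 151] [0.5075 0.1962 0.083 ]
top white [231.8 227. ] [229 223   8   9  43] [0.5262 0.1181 0.083 ]
top green [268.6 217.5] [262 211  14  14 148] [0.5489 0.0392 0.083 ]
top red [192.  193.2] [184 185  16  17 201] [0.5967 0.2062 0.087 ]
scene blue [306.1 188.3] [301 185  11   8  72] [0.5146 0.1884 0.083 ]
scene white [292.2 199.6] [286 196  13   7  60] [0.5287 0.1159 0.083 ]
scene green [277.9 215.4] [272 211  13  10 111] [0.5556 0.0331 0.083 ]
scene red [335.8 195.7] [329 192  15   9 112] [0.6025 0.2019 0.087 ]
```

View pics/crop0.png

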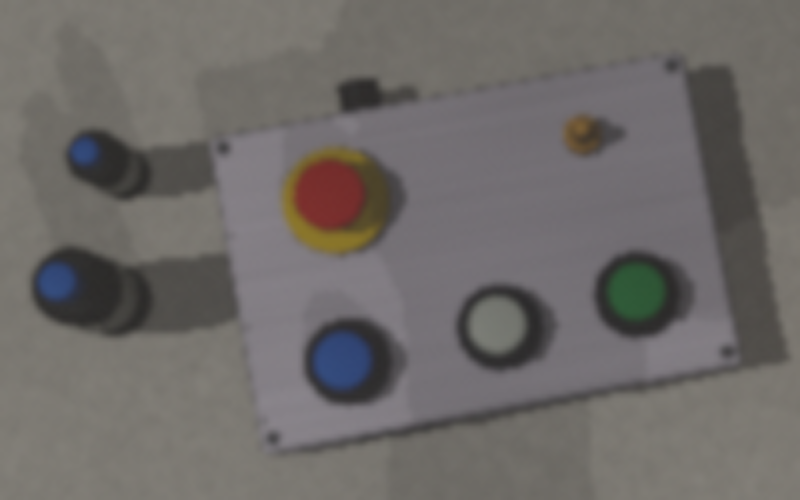

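Blue, white and green run left to right along the near edge. The red e-stop is at the far left and the nozzle at the far right. The blue-capped bottles stand to the left, off the box. I'll close the fingers and go above the white button.

step_arm(
  commands=[0,0.4,0.98,0.04,0,0,0,0,0.4,0.98,0.04,0,0,0,0,0.4,0.98,0.04,0,0,0,0,0.4,0.98,0.04,0,0,0,0,0.4,0.98,0.04,0,0,0,0,0.4,0.98,0.04,0,0,0,0,0.4,0.98,0.04,0,0,0,0,0.4,0.98,0.04,0,0,0,0,0.4,0.98,0.04,0,0,0,0,0.4,0.98,0.04,0,0,0],
  squeeze=20,
)

```text
clock: 1.35
position: [0.4876, 0.0078, 0.255]
ee_rot: [0.979, 0.205, 0.0, 0.0]
ft_force: [0.7, -0.7, -1.4]
grip_width: -0.002
grasp_force: 0.0
```

step_arm(
  commands=[0,0.065,0.165,0,0,0,0,0,0.065,0.165,0,0,0,0,0,0.065,0.165,0,0,0,0,0,0.065,0.165,0,0,0,0,0,0.065,0.165,0,0,0,0,0,0.065,0.165,0,0,0,0,0,0.065,0.165,0,0,0,0,0,0.065,0.165,0,0,0,0,0,0.065,0.165,0,0,0,0,0,0.065,0.165,0,0,0,0],
)

```text
clock: 2.6
position: [0.5264, 0.105, 0.255]
ee_rot: [0.979, 0.205, 0.0, 0.0]
ft_force: [-0.4, 0.4, 0.2]
grip_width: -0.001
grasp_force: 0.0
```

```bash
python3 - <<'E'
from workcell import *
import cv2
o=get_obs();print(o["position"],o["ee_rot"])
cv2.imwrite("pics/w1.png",cv2.cvtColor(camera("wrist"),cv2.COLOR_RGB2BGR));print(camera_params("wrist"))
E
```

```text
[0.52636356 0.10498359 0.25495191] [9.78671190e-01 2.05432953e-01 3.97958428e-05 3.47214495e-05]
{'mtx': array([[304.02186794,   0.        , 281.00852853],
       [  0.        , 304.02186794, 207.91810362],
       [  0.        ,   0.        ,   1.        ]]), 'tool_from_camera': array([[-5.30570370e-04, -9.52067092e-01, -3.05888822e-01,
         7.67995046e-02],
       [ 9.99999593e-01, -2.81939825e-04, -8.56992821e-04,
        -3.67222435e-04],
       [ 7.29672421e-04, -3.05889152e-01,  9.52066854e-01,
        -1.42677375e-01],
       [ 0.00000000e+00,  0.00000000e+00,  0.00000000e+00,
         1.00000000e+00]])}
```

View pics/w1.png

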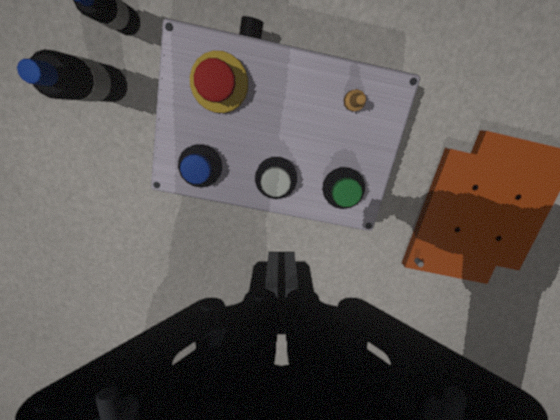

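The wrist view shows blue at (195,168), white at (275,182) and green at (346,192). The fingertips are at (282,255).

```bash
python3 - <<'E'
from h import *
from workcell import camera_params
from scipy.spatial.transform import Rotation as Ro
img=cv2.cvtColor(cv2.imread("pics/w1.png"),cv2.COLOR_BGR2RGB);q=camera_params("wrist")
T=np.eye(4);T[:3,:3]=Ro.from_quat([.978671,.205433,.00004,.000035]).as_matrix();T[:3,3]=[.52636,.10498,.25495]
p=dict(mtx=q["mtx"],extrinsics=np.linalg.inv(T@q["tool_from_camera"]))
for k,uv in dict(blue=(195,168),white=(275,182),green=(346,192),red=(212,80)).items():
    c,s=blob(img,*C[k],uv,19);print(k,c.round(1),s,ray(p,c,.0845 if k!="red" else .087).round(4))
img=cv2.cvtColor(cv2.imread("pics/top0.png"),cv2.COLOR_BGR2RGB);c,s=blob(img,(0,0,100),(179,80,255),(234,226),7);print(c,s,ray(camera_params("top"),c,.0845))
print(T[:3,3], ray(p,(0,0),0)[:0])
E
```

```text
blue [194.6 168.7] [180 154  30  30 703] [0.5074 0.1954 0.0845]
white [275.2 181.8] [262 169  28  27 591] [0.5283 0.1132 0.0845]
green [346.6 192. ] [332 178  31  29 702] [0.5486 0.0393 0.0845]
red [212.1  80. ] [ 194   61   38   39 1001] [0.5952 0.207  0.087 ]
[233.71851852 225.84444444] [228 220  13  13 135] [0.52866415 0.11393139 0.0845    ]
[0.52636 0.10498 0.25495] []
```

step_arm(
  commands=[0,-0.032,0.151,0,0,0,0,0,-0.032,0.151,0,0,0,0,0,-0.032,0.151,-0.05,0,0,0,0,-0.032,0.151,-0.1,0,0,0,0,-0.032,0.151,-0.15,0,0,0,0,-0.032,0.151,-0.2,0,0,0,0,-0.032,0.151,-0.25,0,0,0,0,-0.032,0.151,-0.26,0,0,0,0,-0.032,0.151,-0.26,0,0,0,0,-0.032,0.151,-0.26,0,0,0],
)

```text
clock: 3.9
position: [0.5079, 0.1959, 0.1003]
ee_rot: [0.979, 0.205, 0.001, -0.0]
ft_force: [0.0, 0.6, 0.0]
grip_width: -0.001
grasp_force: 0.0
```

step_arm(
  commands=[0,0,0,-0.012,0,0,0,0,0,0,-0.018,0,0,0,0,0,0,-0.022,0,0,0,0,0,0,-0.025,0,0,0,0,0,0,-0.028,0,0,0,0,0,0,-0.031,0,0,0,0,0,0,-0.034,0,0,0,0,0,0,-0.036,0,0,0,0,0,0,-0.038,0,0,0,0,0,0,-0.038,0,0,0],
)

```text
clock: 5.15
position: [0.5071, 0.1956, 0.076]
ee_rot: [0.979, 0.205, -0.0, 0.0]
ft_force: [-0.1, -0.8, 0.9]
grip_width: 0.002
grasp_force: 0.5
```

step_arm(
  commands=[0,0,0,0.03,0,0,0,0,0,0,0.06,0,0,0,0,0,0,0.06,0,0,0,0,0.018,-0.068,0.06,0,0,0,0,0.035,-0.137,0.06,0,0,0,0,0.035,-0.137,0.06,0,0,0,0,0.035,-0.137,0.055,0,0,0,0,0.035,-0.137,0.045,0,0,0,0,0.035,-0.137,0.04,0,0,0,0,0.035,-0.137,0.04,0,0,0],
)

```text
clock: 6.4
position: [0.5278, 0.1139, 0.0997]
ee_rot: [0.979, 0.206, -0.0, -0.0]
ft_force: [-0.2, 0.6, -0.9]
grip_width: -0.001
grasp_force: 0.0
```

```bash
python3 - <<'E'
from workcell import *
import cv2
o=get_obs();print(o["position"],o["ft_force"])
cv2.imwrite("pics/w2.png",cv2.cvtColor(camera("wrist"),cv2.COLOR_RGB2BGR))
im=cv2.cvtColor(camera("scene"),cv2.COLOR_RGB2BGR);cv2.imwrite("pics/s2.png",cv2.resize(im[165:245,240:370],None,fx=6,fy=6,interpolation=cv2.INTER_CUBIC))
E
```

```text
[0.52779527 0.11387576 0.09974156] [-0.18838405  0.59141812 -0.93576679]
```

View pics/w2.png

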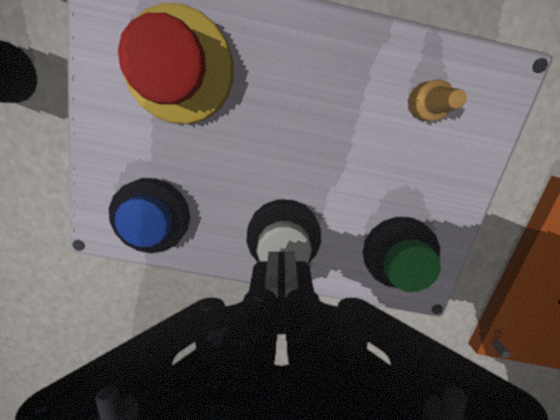

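Blue's cap at (141,222) now sits nearer its collar centre than green's does at (412,266), so it looks pressed. I'll work out the depth from the known x,y.

```bash
cat >> h.py <<'E'
def wp(pos,quat):
    from workcell import camera_params
    from scipy.spatial.transform import Rotation as Ro
    q=camera_params("wrist");T=np.eye(4);T[:3,:3]=Ro.from_quat(quat).as_matrix();T[:3,3]=pos
    return dict(mtx=q["mtx"],extrinsics=np.linalg.inv(T@q["tool_from_camera"]))
E
python3 - <<'E'
from h import *
img=cv2.cvtColor(cv2.imread("pics/w2.png"),cv2.COLOR_BGR2RGB);p=wp([.5278,.11388,.09974],[.97867,.20543,0,0])
for k,uv in dict(blue=(141,222),green=(412,266)).items():
    c,s=blob(img,*C[k],uv,40);print(k,c.round(1),s,[ray(p,c,z)[:2].round(4) for z in (.075,.077,.079,.081,.083,.085)])
E
```

```text
blue [140.5 221.6] [ 114  195   54   53 2138] [array([0.5078, 0.1958]), array([0.5089, 0.1952]), array([0.5099, 0.1946]), array([0.511 , 0.1939]), array([0.5121, 0.1933]), array([0.5132, 0.1927])]
green [411.7 265.4] [ 383  240   57   52 2231] [array([0.547, 0.035]), array([0.5476, 0.0363]), array([0.5482, 0.0376]), array([0.5488, 0.039 ]), array([0.5494, 0.0403]), array([0.55  , 0.0416])]
```

step_arm(
  commands=[0,0,0,-0.012,0,0,0,0,0,0,-0.018,0,0,0,0,0,0,-0.022,0,0,0,0,0,0,-0.025,0,0,0,0,0,0,-0.028,0,0,0,0,0,0,-0.031,0,0,0,0,0,0,-0.034,0,0,0,0,0,0,-0.036,0,0,0,0,0,0,-0.038,0,0,0,0,0,0,-0.038,0,0,0],
)

```text
clock: 7.75
position: [0.5281, 0.1134, 0.0772]
ee_rot: [0.979, 0.205, 0.0, 0.0]
ft_force: [-0.3, -0.3, 1.3]
grip_width: 0.001
grasp_force: 0.5
```

Blue is down, with its cap top at about z 0.0755. I'll push white 1 mm further, then hover over green.

step_arm(
  commands=[0,0,0,-0.002,0,0,0,0,0,0,-0.002,0,0,0,0,0,0,0.03,0,0,0,0,0,0,0.06,0,0,0,0,0,0,0.06,0,0,0,0,0.017,-0.062,0.06,0,0,0,0,0.034,-0.123,0.06,0,0,0,0,0.034,-0.123,0.05,0,0,0,0,0.034,-0.123,0.038,0,0,0,0,0.034,-0.123,0.038,0,0,0],
)

```text
clock: 9.0
position: [0.5478, 0.0407, 0.0994]
ee_rot: [0.978, 0.206, -0.001, -0.0]
ft_force: [-0.2, -0.4, 0.2]
grip_width: 0.0
grasp_force: 0.0
```

```bash
python3 - <<'E'
from h import *
from workcell import *
o=get_obs();print(o["position"]);img=camera("wrist");cv2.imwrite("pics/w3.png",img[...,::-1]);p=wp(o["position"],o["ee_rot"])
for k,xy in dict(blue=(.5075,.1955),white=(.5283,.1133)).items():
    a=p["mtx"]@(p["extrinsics"]@np.array([*xy,.076,1]))[:3];uv=tuple(int(v) for v in a[:2]/a[2])
    c,s=blob(img,*C[k],uv,32);print(k,uv,c.round(1),s,[ray(p,c,z)[:2].round(4) for z in (.075,.077,.079,.081,.085)])
E
```

```text
[0.54778746 0.04073261 0.09942963]
blue (6, 204) [ 14.9 205.7] [   0  177   35   53 1471] [array([0.5079, 0.1915]), array([0.5093, 0.1901]), array([0.5106, 0.1887]), array([0.5119, 0.1872]), array([0.5145, 0.1844])]
white (155, 227) [156.  226.5] [ 131  204   51   46 1834] [array([0.5284, 0.1133]), array([0.5295, 0.1128]), array([0.5306, 0.1123]), array([0.5317, 0.1118]), array([0.5338, 0.1108])]
```

View pics/w3.png

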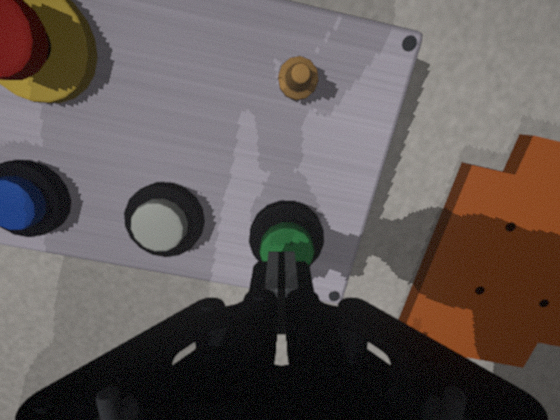

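White at (156,226) is down at about z 0.0755, and blue at (15,206) is still down. The fingertip is centred over green at (287,240), so I'll press it.

step_arm(
  commands=[0,0,0,-0.015,0,0,0,0,0,0,-0.02,0,0,0,0,0,0,-0.024,0,0,0,0,0,0,-0.027,0,0,0,0,0,0,-0.03,0,0,0,0,0,0,-0.033,0,0,0,0,0,0,-0.035,0,0,0,0,0,0,-0.037,0,0,0,0,0,0,-0.039,0,0,0,0,0,0,-0.039,0,0,0],
)

```text
clock: 10.3
position: [0.5486, 0.0396, 0.0766]
ee_rot: [0.979, 0.205, 0.0, 0.0]
ft_force: [0.2, -0.1, 1.1]
grip_width: 0.001
grasp_force: 0.3
```

step_arm(
  commands=[0,0,0,0,0,0,0,0,0,0,0.03,0,0,0,0,0,0,0.08,0,0,0,0,0,0,0.16,0,0,0,0,0,0,0.24,0,0,0,0,0,0,0.3,0,0,0,0,0,0.05,0.3,0,0,0,0,0,0.1,0.3,0,0,0,0,0,0.1,0.3,0,0,0,0,0,0.1,0.3,0,0,0],
)

```text
clock: 11.55
position: [0.5487, 0.0989, 0.2574]
ee_rot: [0.979, 0.205, 0.0, 0.0]
ft_force: [0.3, -0.8, -0.1]
grip_width: -0.002
grasp_force: 0.0
```

```bash
python3 - <<'E'
from h import *
from workcell import *
o=get_obs();print(o["position"]);img=camera("wrist");cv2.imwrite("pics/w4.png",img[...,::-1]);p=wp(o["position"],o["ee_rot"])
for k,xy in dict(blue=(.5075,.1955),white=(.5283,.1133),green=(.5487,.0394)).items():
    a=p["mtx"]@(p["extrinsics"]@np.array([*xy,.076,1]))[:3];uv=tuple(int(v) for v in a[:2]/a[2])
    c,s=blob(img,*C[k],uv,20);print(k,uv,c.round(1),s,[ray(p,c,z)[:2].round(4) for z in (.075,.077,.079,.085)])
E
```

```text
[0.54869544 0.09892246 0.25742027]
blue (185, 183) [185.2 183.4] [171 169  29  29 633] [array([0.507 , 0.1957]), array([0.5077, 0.1953]), array([0.5084, 0.1949]), array([0.5104, 0.1937])]
white (262, 195) [262.1 195.4] [250 183  26  25 502] [array([0.5282, 0.1134]), array([0.5288, 0.1135]), array([0.5293, 0.1136]), array([0.531 , 0.1139])]
green (330, 205) [330.5 205.2] [316 192  30  28 632] [array([0.5484, 0.0388]), array([0.5488, 0.0393]), array([0.5493, 0.0399]), array([0.5506, 0.0416])]
```

View pics/w4.png

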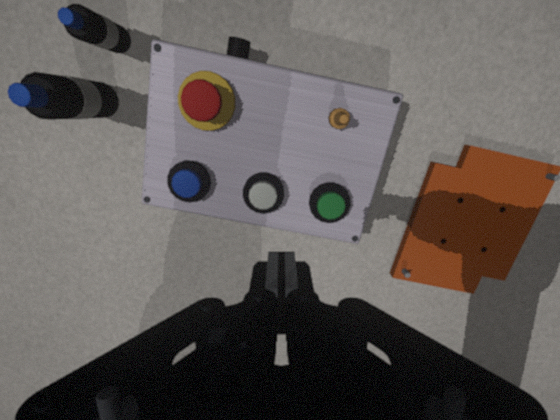

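All three caps are down (tops at about z 0.076), at (185,183), (262,195) and (330,205). The e-stop, nozzle, cartridge and plate are undisturbed, and the arm is clear.

```bash
python3 -c "
from workcell import *
print(hand_in())"
```

```text
the job is handed in; nothing more can be done
None
```

I pressed blue, then white, then green, each about 8–9 mm in; all three stayed down in the last picture, nothing else was touched, and the job was handed in at about 12 s.

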